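# Log a belt change and hold the grinder's tension arm in

### The job

I am about to slip a new belt on the little red grinder: first log the change by swinging the orange-tipped lever of the blue counter all the way to its stop and letting it spring back home. Then swing the grinder's sprung tension arm by its yellow post all the way in to its stop and keep holding it there with the fingers: your program finishes while still holding it wound to the stop. Leave the cleaning block, the wax jar and the knife blank where they are.

Things in the scene. Friction and masses are not known exactly. Their poses are not given: they have to be found in the camera images.
- grinder: Red belt grinder lying flat, no belt on, fixed to the bench. Housing 200 (x) x 340 (y) x 70 mm high; origin at the centre of its underside, z up; its -x side (switch, steel platen bar) faces the robot at yaw 0. Wheels on top reach 106 mm above the bench. The aluminium tension arm pivots at (30, 20) mm in this frame. Only the yellow post stands higher than 140 mm.
- tension_arm (a joint): Swing of the tension arm about its vertical pivot, rad. 0 = rest, thrown outwards by its spring (arm lies 0.35 rad clockwise from the grinder's +y axis); grows counter-clockwise seen from above, the post moving towards the platen (grinder's -x); 0.70 = in, wound to the stop. The spring resists with 4.5 N at the post at rest, 10 N at the stop; let go, it snaps back to 0.
- tension_grip (a point): Grip point on the tension arm's yellow upright post: a round post 18 mm in diameter, 60 mm tall, 120 mm from the pivot axis, over the arm's idler wheel (48 mm in diameter). The point lies on the post's axis 35 mm above the arm's upper face and 25 mm below the post's top, 155 mm above the bench. The arm's upper face is 120 mm above the bench.
- tension_pivot (a point): Point on the tension arm's vertical pivot axis, at the same height as tension_grip (in the air above the pivot, fixed to the grinder).
- counter: Blue tally counter fixed to the bench, 80 (x) x 70 (y) x 60 mm high on a 100 x 90 mm foot, white number drums in its -x face; origin at the centre of its underside, z up. A steel lever is pivoted on its top at (5, 0) mm.
- counter_lever (a joint): Swing of the counter's lever about its vertical pivot, rad: 0 = home (the lever lies 0.5 rad counter-clockwise from the counter's +y axis); grows clockwise seen from above, the post moving towards the counter's +x; 1.0 = at its stop. The spring pulls back with about 1.3 N at the post at home and 3 N at the stop; let go, it returns to 0.
- lever_grip (a point): Grip point on the counter lever's orange upright post: a round post 12 mm in diameter, 47 mm tall, 60 mm from the pivot axis. The point lies on the post's axis 29 mm above the lever's upper face and 18 mm below the post's top, 97 mm above the bench.
- lever_pivot (a point): Point on the lever's vertical pivot axis, at the same height as lever_grip (in the air above the pivot, fixed to the counter).
- cleaning_block: Bystander: loose tan belt-cleaning block, 40 x 130 x 35 mm, behind the counter; origin at the centre of its underside.
- wax_jar: Bystander: loose amber wax jar with a black lid, 60 mm in diameter, 75 mm tall, behind the grinder; origin at the centre of its underside.
- knife_blank: Bystander: loose knife blank with dark wooden handle, about 218 mm long (along its y), 28 mm wide, 16 mm high, at the far side of the bench; origin on its underside near the middle.
Mind the look-alikes: they are no part of the job. Of the things that look like the counter, the largest one is meant.

How it is judged:
By the outcome, as a careful person would: the job done as asked, in the order asked, and still so for the second after the job is handed in, while the arm keeps its last pose, push and grip.
It also fails if it takes over 51 s, if anything falls off the work surface, if the arm or the gripper's body presses on something with over 40 N, if the wrist force passes 120 N, or if a joint passes its speed limit or range.

### The arm

A 7-joint arm with a two-finger parallel gripper is mounted at the origin on the work surface. World frame = base frame: x ahead of the robot, y to its left, z up, the work surface at z = 0. Lengths are in m, angles in rad, forces in N, time in s.
With the tool pointing down it reaches from about 0.4 to 0.9 m from the base axis. Payload 5.6 kg.
Tool frame: the origin (TCP) lies midway between the tips of the shut fingers; the grasp point (between the pads) lies 19 mm behind it; z points along the fingers, y is the line along which they close (so a half turn about z gives the same grasp; the last joint's range is limited). The gripper opens to 92 mm and grips with 3 to 60 N. Pads are 20 mm wide; open, the fingers measure 128 mm over their backs; the gripper's body (75 mm by 189 mm) begins 69 mm behind the grasp point.
Start: joints at [1.087, 0.468, -0.012, 1.603, 0.006, 1.071, -0.056], TCP at [0.277, -0.588, 0.215] pointing down, gripper open.
Joint ranges: [-2.53, 2.53], [-0.31, 2.02], [-1.57, 1.55], [0.28, 2.44], [-1.29, 4.43], [0.15, 1.84], [-2.92, 2.92]. Speed limits (rad/s): [2.57, 2.57, 3.14, 3.14, 3.14, 3.14, 3.14].

### API

Orientations are given as a unit quaternion [w, x, y, z].
In Python, from cell import env gives the robot as it stands.
- The arm moves only by the shell command python3 -m handwheel 'ROWS' [FORCE]. ROWS is a JSON list of rows, 1 to 8 of them, each written [[dx, dy, dz], turn, opening]: dx, dy, dz in shares of 1000 mm (1.0 is 1000 mm), then a turn about the tool's z in a scale on which 1.0 is 60 degrees, then the opening from 0.0 (shut) to 1.0 (fully open); each row is the pose to reach, as a shift and turn from the pose commanded when the command began, along the tool's axes at that moment; what a row does not reach only later rows make up. A row lasts 1/12 s, in which the tool goes at most 0.0417 m and 0.125 rad, less where a joint would pass 70% of its speed; a pose out of reach is approached as far as the arm can. The fingers move at their own pace and stop on an object; FORCE is the grip in N (left out, the last holds). Time passes only in rows, so rows that do not move let the fingers close. It prints the time, the measured TCP pose, the force, the opening and the grip force at its end. Input that does not fit is refused with a message, and nothing moves.
- env.get_obs(): the state, without advancing time (a new reading comes with each control period).
- env.get_image(name): name is "scene" or "top" or "wrist"; returns the picture (384x512x3 uint8, red, green, blue); there is no depth.
- env.calibration(name): a dict with "K" (3x3 intrinsics, pixels), "pose" (4x4, takes a point from camera to world coordinates). Camera axes: x right, y down, z forward; pixel columns grow to the right and rows downward; lengths in m; the calibration is good to about 2 mm. A picture is of the moment at which its call begins: read the wrist's pose just before it. calibration takes no time and is no camera call; for the wrist camera it gives the pose at the moment of the call.
- env.job_done(): hands the job in; it is judged then, once.
Trained networks look in the newest picture that a camera, given by its name, has taken for a name from the list of things; names that differ only in an ending like _2 or _b are one class to them, and where a whole thing is asked for, a point or a joint stands for the part that bears it (a point fixed in the world has none). Each returns a list of dicts, best first, with "confidence" (0 to 1); they miss things now and then, are a little off and sometimes report something else, mostly with a low value. They report only what shows in the picture. A call takes as long as a camera call. They do not tell look-alikes from the thing itself.
- env.silhouettes(name, camera): "mask" (384x512 bool, what is visible of it) and "rect" ([left, top, width, height] in pixels, round what is visible of it).
- env.tip_of(name, camera): "centre" ([column, row] in pixels: a listed point, or the origin of a listed thing).
The state is a dict: "t": time; "joint_positions": joint angles; "qvel": joint speeds; "tau": joint torques, N m; "position": TCP position; "eef_rot": TCP orientation; "force": force on the tool from outside, world axes, zero at the start; "wrist_torque": the same for the moment, N m; "opening": opening from 0.0 (shut) to 1.0 (fully open); "gripper_force": force on a finger pad.
Only numpy, scipy, OpenCV 4.12 (cv2) and the standard library are available. Lean on these libraries where they do the work, as an engineer would, in place of code of your own. Each camera call takes 0.05 s, during which the arm holds its last target. There are 200 camera calls.

## Working session

There is one attempt and no reset: what is moved stays moved. The work goes in short steps, Python scripts to look and compute and a shell command to move; the robot and the scene stay as the last step left them, time stands still between calls to the robot, and variables do not carry over. Pictures are saved under pics/ and viewed, at most 10 in all, crops included, and the job is handed in when it is done.

```bash
ls; mkdir -p pics
cat > h.py <<'E'
import numpy as np, cv2
from cell import env
def ray(cam,uv):
    c=env.calibration(cam);K=np.array(c["K"]);T=np.array(c["pose"])
    d=T[:3,:3]@np.linalg.solve(K,[uv[0],uv[1],1]);return T[:3,3],d/np.linalg.norm(d)
def tri(rs):
    A=0;b=0
    for o,d in rs:
        P=np.eye(3)-np.outer(d,d);A=A+P;b=b+P@o
    p=np.linalg.solve(A,b);return p,[float(np.linalg.norm(np.cross(p-o,d))) for o,d in rs]
def atz(r,z): o,d=r;return o+d*(z-o[2])/d[2]
E
python3 - <<'E'
from h import *
ims=[]
for c in("scene","top"):
    im=env.get_image(c);ims.append(im)
    for n in("tension_grip","tension_pivot","lever_grip","lever_pivot","grinder","counter"):
        for r in env.tip_of(n,c): print(c,n,np.round(r["centre"],1),round(r["confidence"],2))
    for n in("counter","grinder"):
        for r in env.silhouettes(n,c): print(c,n,r["rect"],int(r["mask"].sum()),round(r["confidence"],2))
    cv2.imwrite(f"pics/{c}.png",cv2.resize(im[:,:,::-1],(768,576)))
o=env.get_obs();print(o["t"],o["position"],o["eef_rot"])
E
```

```text
pics
scene tension_grip [211.9 166.6] 0.82
scene tension_grip [291.3 255.7] 0.16
scene tension_pivot [196.4 149. ] 0.88
scene lever_grip [461.1 269.2] 0.79
scene lever_grip [376.4 226.4] 0.59
scene lever_grip [415.  210.9] 0.55
scene lever_pivot [438.7 250. ] 0.73
scene lever_pivot [402.  203.1] 0.63
scene lever_pivot [357.1 215.7] 0.61
scene grinder [209.5 188.7] 0.96
scene counter [349.3 250.1] 0.95
scene counter [397.7 224.1] 0.85
scene counter [431.4 277.7] 0.61
scene counter [205.1 189.8] 0.17
scene counter [383.9, 205.1, 36.1, 31.1] 865 0.79
scene counter [408.4, 253.9, 58.3, 37.7] 1463 0.68
scene counter [321.3, 218.2, 62.6, 48.9] 2179 0.66
scene counter [348.5, 221.8, 37.1, 24.4] 348 0.19
scene grinder [144.5, 133.7, 127.2, 91.5] 7224 0.62
top tension_grip [298.5 181.9] 0.63
top tension_pivot [340.6 199.4] 0.63
top lever_grip [119.9 215.2] 0.59
top lever_grip [169.5 207.9] 0.43
top lever_grip [163.3 255.7] 0.43
top lever_pivot [134.2 218.1] 0.91
top lever_pivot [190.9 214.5] 0.72
top lever_pivot [173.  265.4] 0.59
top grinder [333.3 211.3] 0.59
top counter [144.2 216. ] 0.83
top counter [176.8 260.8] 0.69
top counter [194.  210.3] 0.57
top counter [164.5, 193.5, 50.1, 42.2] 962 0.94
top counter [159.9, 247.3, 29.8, 27.3] 463 0.68
top counter [120.1, 203.1, 32.8, 31.1] 490 0.68
top counter [271.7, 174.8, 124.8, 71.9] 7343 0.24
top grinder [273.2, 173.1, 122.4, 75.3] 7362 0.67
top grinder [288.4, 174.2, 52.4, 32.8] 546 0.44
0.9 [ 0.2772689  -0.5878914   0.21459932] [ 1.98325018e-05  9.75822316e-01  2.18565336e-01 -2.47876143e-05]
```

View pics/scene.png

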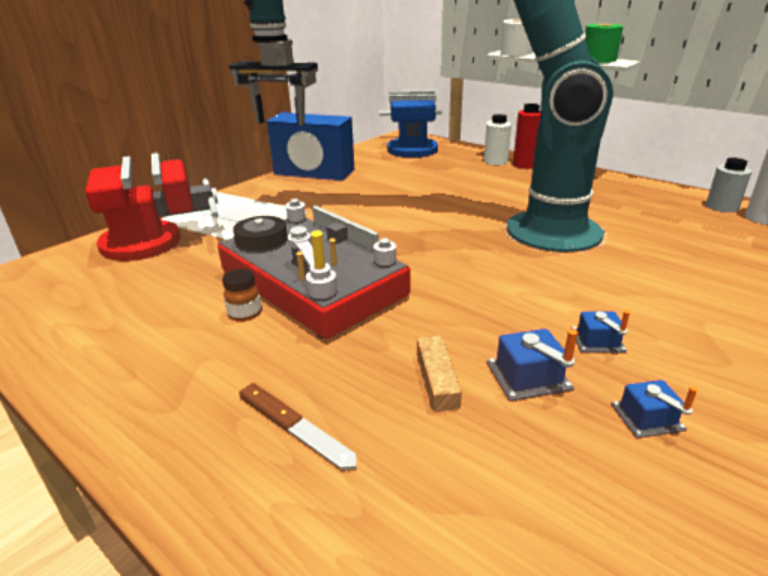

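View pics/top.png

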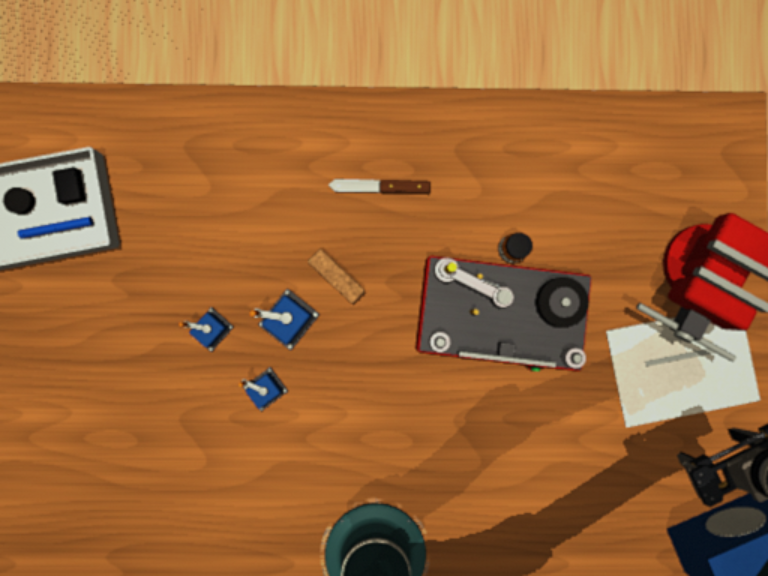

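Scene: grinder around (310,270) and its yellow post at (318,250). The three blue counters (768-wide pixels) are at scene (532,362), (600,330), (652,405), which are top (287,319), (264,388), (210,328). The one at scene (532,362) / top (287,319) is the largest in both views, so it fits. I'll confirm it in a crop and triangulate.

Run:
```python
from h import *
S=lambda p:ray("scene",p);T=lambda p:ray("top",p)
for n,a,b in(("tgrip",(211.9,166.6),(298.5,181.9)),("tpiv",(196.4,149),(340.6,199.4)),("lgrip",(376.4,226.4),(169.5,207.9)),("lpiv",(357.1,215.7),(190.9,214.5)),("lgrip_s1",(415,210.9),(163.3,255.7)),("lgrip_s2",(461.1,269.2),(119.9,215.2)),
 ("counter",(349.3,250.1),(194,210.3)),("grinder",(209.5,188.7),(333.3,211.3))):
    p,e=tri([S(a),T(b)]);print(n,p.round(4),np.round(e,4))
a=cv2.imread("pics/scene.png")[290:450,460:720];b=cv2.imread("pics/top.png")[270:430,160:420]
cv2.imwrite("pics/crop.png",np.vstack([cv2.resize(x,(480,295),interpolation=3) for x in(a,b)]))
print(env.calibration("wrist"))
```

```text
tgrip [ 0.5895 -0.1356  0.1469] [0.0046 0.0046]
tpiv [ 0.5378 -0.2549  0.1406] [0.0005 0.0005]
lgrip [0.5103 0.2401 0.1002] [0.0026 0.0026]
lpiv [0.4887 0.1833 0.0894] [0.0027 0.0027]
lgrip_s1 [0.3642 0.2668 0.0697] [0.0018 0.0018]
lgrip_s2 [0.4862 0.3981 0.0614] [0.0016 0.0016]
counter [0.501  0.1837 0.0033] [0.0011 0.0011]
grinder [ 0.501  -0.2646 -0.0017] [0.0006 0.0006]
{'K': array([[285.66473789,   0.        , 249.18898274],
       [  0.        , 285.66473789, 191.62441784],
       [  0.        ,   0.        ,   1.        ]]), 'pose': array([[ 4.26740867e-01, -8.78713054e-01, -2.13905592e-01,
         3.37491760e-01],
       [-9.04373645e-01, -4.14439606e-01, -1.01725727e-01,
        -5.59715382e-01],
       [ 7.36774995e-04,  2.36861104e-01, -9.71543244e-01,
         3.84877609e-01],
       [ 0.00000000e+00,  0.00000000e+00,  0.00000000e+00,
         1.00000000e+00]])}
```

View pics/crop.png

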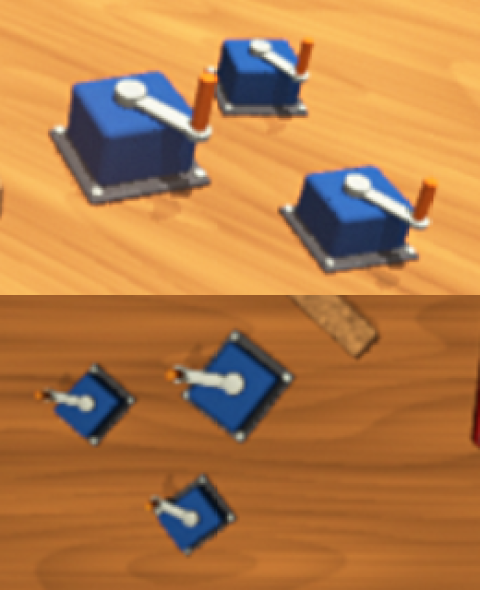

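The crop confirms it: the upper-left counter in the scene half, (130,130), and the upper one at (235,385) in the top half is clearly the largest. Its post is at 0.100 m against about 0.065 m for the small ones. Next I'll move to view the grinder with the wrist camera on the way.

```bash
cat >> h.py <<'E'
from scipy.spatial.transform import Rotation as R
def go(p,xang=None):
    "shift and turn in tool axes from measured pose to TCP p with tool x at world angle xang"
    o=env.get_obs();M=R.from_quat(o["eef_rot"],scalar_first=True).as_matrix()
    a=np.arctan2(M[1,0],M[0,0]);print("t",o["t"],"xang",a.round(3),"d",(M.T@(np.array(p)-o["position"])).round(4),"turn",None if xang is None else round((a-xang+np.pi)%(2*np.pi)-np.pi,3))
E
python3 -c "
from h import *
go([.47,-.2,.33],1.2)"
```

```text
t 0.9 xang 0.441 d [ 0.3398 -0.2686 -0.1154] turn -0.759
```

Units first: turns go in shares of 60 degrees. So -0.76 rad / 1.0472 = -0.7257.

```bash
python3 -m handwheel '[[[0.03, -0.023, -0.02], -0.0955, 0.6], [[0.055, -0.045, -0.04], -0.191, 0.6], [[0.085, -0.067, -0.06], -0.2865, 0.6], [[0.113, -0.09, -0.08], -0.382, 0.6], [[0.14, -0.112, -0.1], -0.4775, 0.6], [[0.17, -0.134, -0.115], -0.573, 0.6], [[0.198, -0.157, -0.115], -0.6685, 0.6], [[0.226, -0.179, -0.115], -0.7257, 0.6]]'; python3 -c "
from h import *
go([.47,-.2,.33],1.2)"
```

```text
t: 1.57
position: [0.4063, -0.3281, 0.3312]
eef_rot: [0.002, 0.824, 0.567, 0.0]
force: [1.0, 0.0, 0.2]
opening: 0.603
gripper_force: 0.0
t 1.5667 xang 1.206 d [0.1424 0.0137 0.001 ] turn 0.006
```

```bash
cat > look.py <<'E'
import sys,pickle,os
from h import *
f="rays.pkl";D=pickle.load(open(f,"rb")) if os.path.exists(f) else {}
im=env.get_image("wrist")
for n in sys.argv[2:]:
    for r in env.tip_of(n,"wrist")[:4]:
        if r["confidence"]<.3: continue
        q=ray("wrist",r["centre"]);z={"t":.155,"l":.097}.get(n[0],0)
        print(n,np.round(r["centre"],1),round(r["confidence"],2),"at z",z,atz(q,z).round(4))
        D.setdefault(n,[]).append(q)
cv2.imwrite(f"pics/{sys.argv[1]}.png",im[:,:,::-1]);pickle.dump(D,open(f,"wb"))
E
python3 look.py w1 tension_grip tension_pivot grinder
python3 -m handwheel '[[[0.03, 0.002, 0], 0, 0.6], [[0.06, 0.005, 0], 0, 0.6], [[0.09, 0.008, 0], 0, 0.6], [[0.12, 0.01, 0], 0, 0.6], [[0.14, 0.013, 0], 0, 0.6], [[0.14, 0.013, 0], 0, 0.6]]'
python3 look.py w2 tension_grip tension_pivot grinder
python3 -c "
import pickle;from h import *
D=pickle.load(open('rays.pkl','rb'))
for n in D: p,e=tri(D[n]);print(n,p.round(4),np.round(e,4))
go([.45,.12,.25],1.208)"
```

```text
tension_pivot [336.7  63.2] 0.98 at z 0.155 [ 0.5458 -0.2406  0.155 ]
grinder [291.2  96.8] 0.83 at z 0 [ 0.5101 -0.2552  0.    ]
t: 2.27
position: [0.4697, -0.2009, 0.3296]
eef_rot: [-0.0, 0.824, 0.567, 0.001]
force: [-0.1, 0.1, -0.4]
opening: 0.599
gripper_force: 0.0
tension_grip [332.8  86.5] 0.73 at z 0.155 [ 0.5951 -0.1418  0.155 ]
tension_pivot [316.4 188.9] 0.79 at z 0.155 [ 0.54  -0.25   0.155]
grinder [281.2 181.6] 0.61 at z 0 [ 0.5071 -0.2621  0.    ]
tension_pivot [ 0.5367 -0.2422  0.1809] [0.0004 0.0004]
grinder [ 0.5061 -0.2559  0.0261] [0.0002 0.0002]
tension_grip [ 0.4822 -0.1436  0.5333] [0.]
t 2.4667 xang 1.197 d [ 0.2973 -0.1351  0.0791] turn -0.011
```

View pics/w2.png

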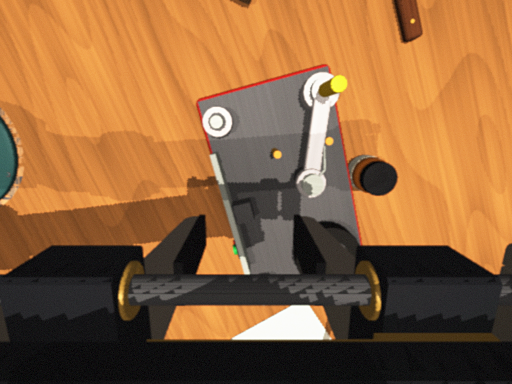

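Wrist view: post top at (339,83), arm pivot at (312,183), stop pins at (330,141) and (277,154), jar at (375,177). The post is near (0.592,-0.139), 0.122 m from the pivot, which fits. On to the counter.

```bash
python3 -m handwheel '[[[0.036, -0.016, 0.01], 0, 0.6], [[0.073, -0.033, 0.02], 0, 0.6], [[0.11, -0.05, 0.03], 0, 0.6], [[0.147, -0.067, 0.04], 0, 0.6], [[0.184, -0.084, 0.05], 0, 0.6], [[0.22, -0.1, 0.06], 0, 0.6], [[0.22, -0.1, 0.07], 0, 0.6], [[0.22, -0.1, 0.07], 0, 0.6]]'
python3 look.py w3 lever_grip lever_pivot
python3 -m handwheel '[[[0.035, -0.015, 0], 0, 0.6], [[0.07, -0.03, 0], 0, 0.6], [[0.075, -0.035, 0], 0, 0.6], [[0.075, -0.035, 0], 0, 0.6]]'
python3 look.py w4 lever_grip lever_pivot
python3 - <<'E'
import pickle;from h import *
D=pickle.load(open('rays.pkl','rb'))
S={"lever_grip":[ray("scene",(376.4,226.4)),ray("top",(169.5,207.9))],"lever_pivot":[ray("scene",(357.1,215.7)),ray("top",(190.9,214.5))]}
g0={"lever_grip":[.510,.240,.097],"lever_pivot":[.489,.183,.097]}
for n in S:
    w=[q for q in D[n] if np.linalg.norm(atz(q,.097)-g0[n])<.03]
    for rs in(w,w+S[n]):
        if len(rs)>1: p,e=tri(rs);print(n,len(rs),p.round(4),np.round(e,4))
go([.5103,.2401,.14],1.208)
E
```

```text
t: 3.13
position: [0.4533, 0.0376, 0.2581]
eef_rot: [-0.001, 0.825, 0.566, -0.001]
force: [0.2, -1.0, -0.1]
opening: 0.598
gripper_force: 0.0
lever_grip [101.8   8. ] 0.89 at z 0.097 [0.3787 0.259  0.097 ]
lever_pivot [105.8  52. ] 0.81 at z 0.097 [0.3632 0.2204 0.097 ]
lever_pivot [237.6  37.9] 0.78 at z 0.097 [0.4998 0.1816 0.097 ]
t: 3.62
position: [0.4492, 0.121, 0.2602]
eef_rot: [0.0, 0.825, 0.566, 0.001]
force: [0.8, 0.5, -1.0]
opening: 0.597
gripper_force: 0.0
lever_grip [141.9  83. ] 0.64 at z 0.097 [0.3797 0.2608 0.097 ]
lever_grip [261.9  58. ] 0.57 at z 0.097 [0.5113 0.2366 0.097 ]
lever_pivot [138.3 122. ] 0.92 at z 0.097 [0.3574 0.2247 0.097 ]
lever_pivot [266.9 113.7] 0.63 at z 0.097 [0.4961 0.18   0.097 ]
lever_grip 3 [0.5105 0.2388 0.0998] [0.0027 0.0013 0.004 ]
lever_pivot 2 [0.4976 0.1801 0.1025] [0.0019 0.0019]
lever_pivot 4 [0.4948 0.1826 0.0938] [0.0052 0.003  0.0056 0.0053]
t 3.7667 xang 1.197 d [0.1362 0.0118 0.1195] turn -0.011
```

View pics/w4.png

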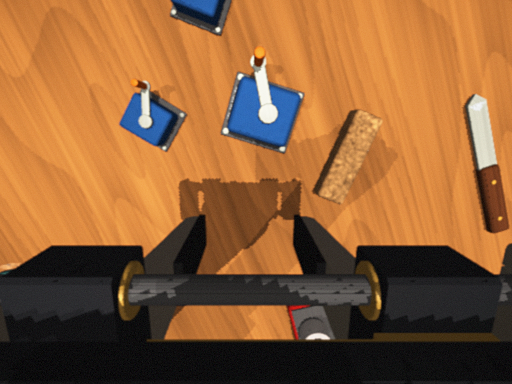

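The large counter's post top is at (260,54) and its pivot at (267,113), agreeing with the fused estimate. The cleaning block is at (350,155). Moving over the post and down.

In the tool's units: -0.05 rad / 1.0472 = -0.0477.

```bash
python3 -m handwheel '[[[0.038, 0.003, 0.015], -0.0286, 0.6], [[0.075, 0.006, 0.03], -0.0477, 0.6], [[0.11, 0.01, 0.05], -0.0477, 0.6], [[0.135, 0.012, 0.08], -0.0477, 0.6], [[0.135, 0.012, 0.115], -0.0477, 0.6], [[0.135, 0.012, 0.115], -0.0477, 0.6], [[0.135, 0.012, 0.115], -0.0477, 0.6]]'; python3 look.py w5 lever_grip lever_pivot;  python3 -c "
from h import *
go([.511,.238,.079],1.25)"
```

```text
t: 4.35
position: [0.5085, 0.239, 0.1431]
eef_rot: [-0.0, 0.811, 0.584, -0.002]
force: [-0.2, 0.0, 0.4]
opening: 0.602
gripper_force: 0.0
lever_grip [246.9 204. ] 0.82 at z 0.097 [0.5099 0.243  0.097 ]
lever_grip [ 89.3 211. ] 0.8 at z 0.097 [0.388  0.2776 0.097 ]
lever_grip [153.6  26.5] 0.65 at z 0.097 [0.4894 0.3848 0.097 ]
lever_pivot [256.  271.4] 0.83 at z 0.097 [0.4985 0.1842 0.097 ]
lever_pivot [164.7  87.5] 0.7 at z 0.097 [0.4815 0.3458 0.097 ]
lever_pivot [ 87.2 259.9] 0.68 at z 0.097 [0.3674 0.2395 0.097 ]
t 4.5 xang 1.248 d [-0.0025  0.0011  0.0678] turn -0.002
```

View pics/w5.png

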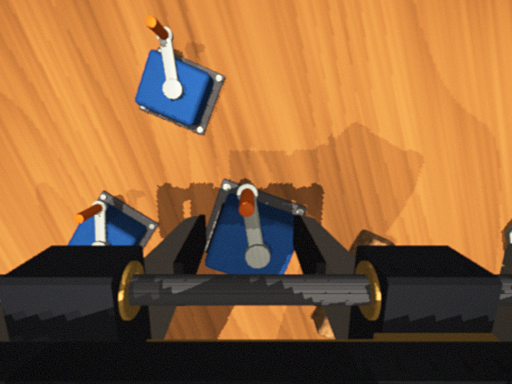

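Post is centred between the fingers at (247,204). Descend and close.

```bash
python3 -m handwheel '[[[0, 0.001, 0.03], 0, 0.6], [[0, 0.001, 0.062], 0, 0.6], [[0, 0.001, 0.062], 0, 0.6], [[0, 0.001, 0.062], 0, 0.1], [[0, 0.001, 0.062], 0, 0.0], [[0, 0.001, 0.062], 0, 0.0], [[0, 0.001, 0.062], 0, 0.0], [[0, 0.001, 0.062], 0, 0.0]]' 20
python3 - <<'E'
from h import *
g=env.get_obs()["position"][:2]; print(g)
h=1.38; piv=np.array([.499,.1818])
for a in (.25,.5,.75,1.0,1.08): 
    print(a); go(list(piv+.06*np.array([np.cos(h-a),np.sin(h-a)]))+[.081],1.248-a)
E
```

```text
t: 5.17
position: [0.5107, 0.2416, 0.084]
eef_rot: [0.0, 0.811, 0.585, 0.001]
force: [-0.2, 0.7, -0.6]
opening: 0.26
gripper_force: 0.0
[0.51071829 0.24162435]
0.25
t 5.1667 xang 1.251 d [-0.0009  0.0149  0.0031] turn 0.253
0.5
t 5.1667 xang 1.251 d [-0.0045  0.0294  0.0031] turn 0.503
0.75
t 5.1667 xang 1.251 d [-0.0117  0.0426  0.0031] turn 0.753
1.0
t 5.1667 xang 1.251 d [-0.0218  0.0536  0.0031] turn 1.003
1.08
t 5.1667 xang 1.251 d [-0.0256  0.0565  0.0031] turn 1.083
```

```bash
python3 -m handwheel '[[[0, 0, 0.003], 0, 0], [[0, 0, 0.003], 0, 0], [[0, 0, 0.003], 0, 0], [[0, 0, 0.003], 0, 0]]' 20; python3 -c "
from h import *
go([.511,.238,.081],1.25)"
```

```text
t: 5.5
position: [0.5095, 0.2417, 0.0796]
eef_rot: [-0.0, 0.811, 0.586, -0.0]
force: [-1.9, 0.9, 1.6]
opening: 0.123
gripper_force: 20.0
t 5.5 xang 1.251 d [-0.003   0.0025 -0.0014] turn 0.001
```

Gripped (11 mm opening). Swing to the stop.

In the tool's units: 1 rad / 1.0472 = 0.9549.

```bash
python3 -m handwheel '[[[0, 0.007, 0], 0.1146, 0], [[-0.001, 0.015, 0], 0.2387, 0], [[-0.003, 0.022, 0], 0.3533, 0], [[-0.005, 0.029, 0], 0.4775, 0], [[-0.008, 0.036, 0], 0.5921, 0], [[-0.012, 0.043, 0], 0.7162, 0], [[-0.016, 0.048, 0], 0.8308, 0], [[-0.022, 0.054, 0], 0.9549, 0]]'; python3 -m handwheel '[[[0, 0, 0], 0, 0], [[0, 0, 0], 0, 0]]'
python3 - <<'E'
from h import *
p=env.get_obs()["position"];v=p[:2]-[.499,.1818];print(np.linalg.norm(v),np.arctan2(v[1],v[0]))
go([.511,.238,.081],.25)
E
```

```text
t: 6.17
position: [0.5521, 0.2064, 0.0795]
eef_rot: [-0.002, 0.992, 0.125, -0.002]
force: [-14.3, 21.9, 3.2]
opening: 0.124
gripper_force: 20.0
t: 6.33
position: [0.5516, 0.2075, 0.0795]
eef_rot: [-0.002, 0.992, 0.129, -0.001]
force: [-7.0, 8.1, 3.5]
opening: 0.122
gripper_force: 20.0
0.058502580505667805 0.45466078254194914
t 6.3333 xang 0.259 d [-0.0314 -0.0399 -0.0012] turn 0.009
```

In the tool's units: 0.1 rad / 1.0472 = 0.0955.

```bash
python3 -m handwheel '[[[0, 0.003, 0], 0.0477, 0], [[0, 0.006, 0], 0.0955, 0], [[0, 0.006, 0], 0.0955, 0], [[0, 0.006, 0], 0.0955, 0]]';  python3 - <<'E'
from h import *
env.get_image("wrist")
for n in("lever_grip","lever_pivot"):
    for c in ("scene","top"):
        env.get_image(c)
        for r in env.tip_of(n,c):print(n,c,np.round(r["centre"],1),round(r["confidence"],2),atz(ray(c,r["centre"]),.097).round(4))
E
```

```text
t: 6.67
position: [0.5512, 0.207, 0.0796]
eef_rot: [-0.005, 0.997, 0.081, -0.002]
force: [-8.5, 16.2, 1.2]
opening: 0.125
gripper_force: 20.0
lever_grip scene [460.6 266.2] 0.65 [0.526  0.3963 0.097 ]
lever_grip scene [414.7 214.8] 0.62 [0.421  0.2822 0.097 ]
lever_grip scene [351.  230.1] 0.61 [0.5496 0.2025 0.097 ]
lever_grip top [120.1 216.5] 0.57 [0.4828 0.3881 0.097 ]
lever_grip top [163.1 255.5] 0.45 [0.3689 0.2601 0.097 ]
lever_pivot scene [355.4 215.5] 0.83 [0.4989 0.1866 0.097 ]
lever_pivot scene [401.3 204.6] 0.61 [0.4002 0.2461 0.097 ]
lever_pivot scene [435.6 252.2] 0.6 [0.5151 0.352  0.097 ]
lever_pivot top [188.8 209.1] 0.74 [0.5061 0.1862 0.097 ]
lever_pivot top [255.1 123.5] 0.58 [ 0.7631 -0.0084  0.097 ]
lever_pivot top [173.3 260.7] 0.42 [0.3538 0.2299 0.097 ]
```

```bash
python3 -m handwheel '[[[0.001, 0.004, 0], 0, 0], [[0.001, 0.004, 0], 0, 0], [[0.001, 0.004, 0], 0, 0]]'; python3 -m handwheel '[[[0, 0, 0], 0, 0.5], [[0, 0, 0], 0, 0.5], [[0, 0, 0], 0, 0.5], [[0, 0, 0], 0, 0.5]]'; python3 -m handwheel '[[[0, 0, -0.03], 0, 0.5], [[0, 0, -0.06], 0, 0.5], [[0, 0, -0.1], 0, 0.5], [[0, 0, -0.14], 0, 0.5], [[0, 0, -0.18], 0, 0.5], [[0, 0, -0.18], 0, 0.5]]'
python3 - <<'E'
from h import *
for c in ("scene","top"):
    env.get_image(c)
    for r in env.tip_of("lever_grip",c):print(c,np.round(r["centre"],1),round(r["confidence"],2),atz(ray(c,r["centre"]),.097).round(4))
go([.56,-.05,.26],1.2)
E
```

```text
t: 7.37
position: [0.5514, 0.2067, 0.0796]
eef_rot: [-0.007, 0.997, 0.083, -0.002]
force: [-12.2, 22.6, 1.0]
opening: 0.124
gripper_force: 20.0
t: 7.7
position: [0.5552, 0.1967, 0.0792]
eef_rot: [-0.001, 0.997, 0.08, -0.001]
force: [-2.3, 1.9, 1.0]
opening: 0.392
gripper_force: 1.2
t: 8.2
position: [0.5616, 0.1953, 0.2683]
eef_rot: [-0.002, 0.997, 0.078, 0.007]
force: [0.7, 0.1, 0.3]
opening: 0.5
gripper_force: 0.0
scene [377.6 226.2] 0.61 [0.5056 0.2381 0.097 ]
scene [416.3 212.7] 0.5 [0.4113 0.2821 0.097 ]
scene [460.  264.9] 0.49 [0.5232 0.3947 0.097 ]
top [189.8 210.9] 0.26 [0.5008 0.1831 0.097 ]
t 8.4 xang 0.155 d [-0.0344  0.2406 -0.0015] turn -1.045
```

Lever reached its stop (22 N, no further movement) and sprang back home: post at scene (377.6,226.2) against (376.4,226.4) before. Now to the tension post.

In the tool's units: -0.24 rad / 1.0472 = -0.2292.

```bash
python3 -c "
from h import *
go([.592,-.139,.25],1.16)"
python3 -m handwheel '[[[-0.004, 0.036, 0], -0.1146, 0.5], [[-0.007, 0.072, 0], -0.2292, 0.5], [[-0.01, 0.108, 0], -0.3438, 0.5], [[-0.013, 0.144, 0], -0.4584, 0.5], [[-0.016, 0.18, 0], -0.573, 0.5], [[-0.018, 0.216, 0], -0.6875, 0.5], [[-0.02, 0.25, 0], -0.8021, 0.5], [[-0.02, 0.28, 0], -0.9167, 0.5]]'; python3 look.py w6 tension_grip tension_pivot;python3 -c "
from h import *
go([.592,-.139,.22],1.16)"
```

```text
t 8.4 xang 0.155 d [-0.0165  0.3335  0.0086] turn -1.005
t: 9.07
position: [0.5796, -0.0888, 0.2572]
eef_rot: [-0.001, 0.847, 0.531, -0.002]
force: [1.1, -0.1, 0.5]
opening: 0.502
gripper_force: 0.0
tension_grip [284.8 224.4] 0.85 at z 0.155 [ 0.5968 -0.1401  0.155 ]
tension_pivot [281. 328.] 0.81 at z 0.155 [ 0.542  -0.2451  0.155 ]
t 9.2167 xang 1.11 d [-0.039   0.0331  0.0369] turn -0.05
```

```bash
python3 -m handwheel '[[[-0.02, 0.015, 0], 0, 0.5], [[-0.04, 0.034, 0], 0, 0.5], [[-0.04, 0.034, 0.02], 0, 0.5], [[-0.04, 0.034, 0.03], 0, 0.5], [[-0.04, 0.034, 0.03], 0, 0.5]]'; python3 look.py w7 tension_grip tension_pivot;python3 - <<'E'
import pickle;from h import *
D=pickle.load(open('rays.pkl','rb'))
for n,a,b in(("tension_grip",(211.9,166.6),(298.5,181.9)),("tension_pivot",(196.4,149),(340.6,199.4))):
    q=D[n]; s=[ray("scene",a),ray("top",b)]
    for rs in(q,q+s): p,e=tri(rs);print(n,p.round(4),np.round(e,4))
go([.594,-.140,.146],1.11)
E
```

```text
t: 9.63
position: [0.5917, -0.1345, 0.2257]
eef_rot: [-0.003, 0.848, 0.53, -0.002]
force: [-1.0, 0.7, -0.2]
opening: 0.506
gripper_force: 0.0
tension_grip [256.6 199.1] 0.74 at z 0.155 [ 0.5996 -0.1375  0.155 ]
tension_pivot [252.7 318.5] 0.72 at z 0.155 [ 0.5439 -0.2468  0.155 ]
tension_grip [ 0.5976 -0.1414  0.1474] [0.0004 0.0019 0.0023]
tension_grip [ 0.5945 -0.1386  0.1486] [0.004  0.0043 0.0045 0.0012 0.0104]
tension_pivot [ 0.5428 -0.2442  0.1589] [0.0036 0.0056 0.0017 0.0023]
tension_pivot [ 0.5421 -0.2482  0.1502] [0.0093 0.0035 0.0013 0.0017 0.0056 0.0063]
t 9.7833 xang 1.118 d [-0.0048  0.0023  0.0836] turn 0.008
```

View pics/w7.png

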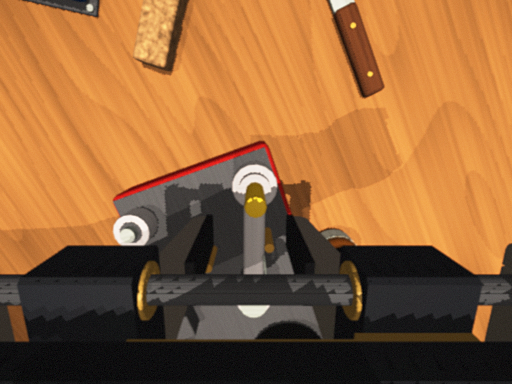

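Post top at (256,207), slightly right of the finger centre (column 249), consistent with the ~6 mm offset computed. Descend and grip at z≈0.165 (fingertips stay above 0.14, clear of the pins).

```bash
python3 -m handwheel '[[[-0.002, 0.006, 0.03], 0, 0.5], [[-0.002, 0.006, 0.06], 0, 0.5], [[-0.002, 0.006, 0.081], 0, 0.5], [[-0.002, 0.006, 0.081], 0, 0.3], [[-0.002, 0.006, 0.081], 0, 0], [[-0.002, 0.006, 0.081], 0, 0], [[-0.002, 0.006, 0.081], 0, 0], [[-0.002, 0.006, 0.081], 0, 0]]' 40; python3 -m handwheel '[[[0, 0, 0], 0, 0], [[0, 0, 0], 0, 0]]'
python3 - <<'E'
from h import *
piv=np.array([.5425,-.2465]);p=env.get_obs()["position"];v=p[:2]-piv;h=np.arctan2(v[1],v[0]);r=np.hypot(*v);print(r,h)
piv=p[:2]-.12*np.array([np.cos(1.115),np.sin(1.115)]);h=1.115
for a in(.2,.4,.6,.7):go(list(piv+.12*np.array([np.cos(h+a),np.sin(h+a)]))+[.146],1.115+a)
E
```

```text
t: 10.45
position: [0.5951, -0.1383, 0.1502]
eef_rot: [-0.003, 0.848, 0.53, -0.003]
force: [-12.6, 5.5, 6.7]
opening: 0.182
gripper_force: 40.0
t: 10.62
position: [0.5952, -0.1383, 0.1502]
eef_rot: [-0.003, 0.848, 0.53, -0.002]
force: [-12.6, 5.6, 7.0]
opening: 0.189
gripper_force: 40.0
0.120327081232365 1.1179097624572176
t 10.6167 xang 1.117 d [-0.0023 -0.0238  0.0044] turn -0.198
t 10.6167 xang 1.117 d [-0.0094 -0.0467  0.0045] turn -0.398
t 10.6167 xang 1.117 d [-0.0208 -0.0678  0.0047] turn -0.598
t 10.6167 xang 1.117 d [-0.028  -0.0773  0.0048] turn -0.698
```

In the tool's units: -0.6 rad / 1.0472 = -0.573.

```bash
python3 -m handwheel '[[[0, -0.01, 0], -0.0668, 0], [[-0.001, -0.018, 0], -0.1337, 0], [[-0.003, -0.026, 0], -0.2005, 0], [[-0.005, -0.035, 0], -0.2674, 0], [[-0.007, -0.043, 0], -0.3438, 0], [[-0.011, -0.051, 0], -0.4106, 0], [[-0.015, -0.059, 0], -0.487, 0], [[-0.021, -0.068, 0], -0.573, 0]]'
python3 - <<'E'
from h import *
p=env.get_obs()["position"];v=p[:2]-[.5425,-.2465];a=np.arctan2(v[1],v[0]);print(np.hypot(*v),a-1.118)
E
```

```text
t: 11.28
position: [0.5307, -0.1265, 0.1503]
eef_rot: [0.001, 0.652, 0.758, 0.003]
force: [6.1, 7.5, -7.5]
opening: 0.185
gripper_force: 40.0
0.12054346338899306 0.551248403860118
```

In the tool's units: -0.12 rad / 1.0472 = -0.1146.

```bash
python3 -m handwheel '[[[0, -0.005, 0], -0.0286, 0], [[-0.001, -0.01, 0], -0.0668, 0], [[-0.001, -0.014, 0], -0.0955, 0], [[-0.002, -0.018, 0], -0.1146, 0], [[-0.002, -0.018, 0], -0.1146, 0], [[-0.002, -0.018, 0], -0.1146, 0]]'
python3 - <<'E'
from h import *
p=env.get_obs()["position"];v=p[:2]-[.5425,-.2465];a=np.arctan2(v[1],v[0]);print(np.hypot(*v),a-1.118)
f=env.get_obs()["force"];print("tang",f[:2]@[np.sin(a),-np.cos(a)],"rad",f[:2]@[np.cos(a),np.sin(a)])
E
```

```text
t: 11.78
position: [0.5147, -0.1293, 0.1503]
eef_rot: [0.002, 0.606, 0.795, 0.005]
force: [10.2, 11.9, -10.2]
opening: 0.186
gripper_force: 40.1
0.12046208530369806 0.6856461320804648
tang 12.657422137381529 rad 9.265121129096187
```

Close to the stop. Press a few mm further and check that it stops yielding.

In the tool's units: -0.02 rad / 1.0472 = -0.0191.

```bash
for i in 1; do python3 -m handwheel '[[[-0.001, -0.003, 0], -0.0191, 0], [[-0.001, -0.006, 0], -0.0191, 0], [[-0.001, -0.006, 0], -0.0191, 0], [[-0.001, -0.006, 0], -0.0191, 0]]' 45; done
cat > st.py <<'E'
from h import *
p=env.get_obs()["position"];v=p[:2]-[.5425,-.2465];a=np.arctan2(v[1],v[0]);print(np.hypot(*v),a-1.118)
f=env.get_obs()["force"];print("tang",f[:2]@[np.sin(a),-np.cos(a)],"rad",f[:2]@[np.cos(a),np.sin(a)])
E
python3 st.py; python3 -m handwheel '[[[0, -0.004, 0], 0, 0], [[0, -0.004, 0], 0, 0], [[0, -0.004, 0], 0, 0], [[0, -0.004, 0], 0, 0]]'; python3 st.py
python3 - <<'E'
from h import *
cv2.imwrite("pics/w8.png",env.get_image("wrist")[:,:,::-1])
a=cv2.resize(env.get_image("scene")[100:290,130:490,::-1],(720,380));b=cv2.resize(env.get_image("top")[150:290,100:400,::-1],(720,336))
cv2.imwrite("pics/fin.png",cv2.resize(np.vstack([a,b]),(600,597)))
E
```

```text
t: 12.12
position: [0.5144, -0.1296, 0.1504]
eef_rot: [0.005, 0.597, 0.802, 0.009]
force: [25.7, 15.8, -25.6]
opening: 0.187
gripper_force: 45.2
0.12027708826557523 0.6886023235053758
tang 28.622685974838525 rad 9.332545620570935
t: 12.45
position: [0.5142, -0.1296, 0.1507]
eef_rot: [0.008, 0.597, 0.802, 0.012]
force: [35.6, 18.4, -33.7]
opening: 0.186
gripper_force: 45.0
0.12029247556549658 0.6905186228942988
tang 38.958851320219466 rad 9.491669974755487
```

View pics/w8.png

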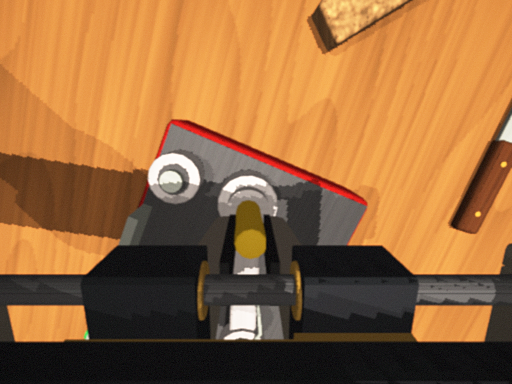

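View pics/fin.png

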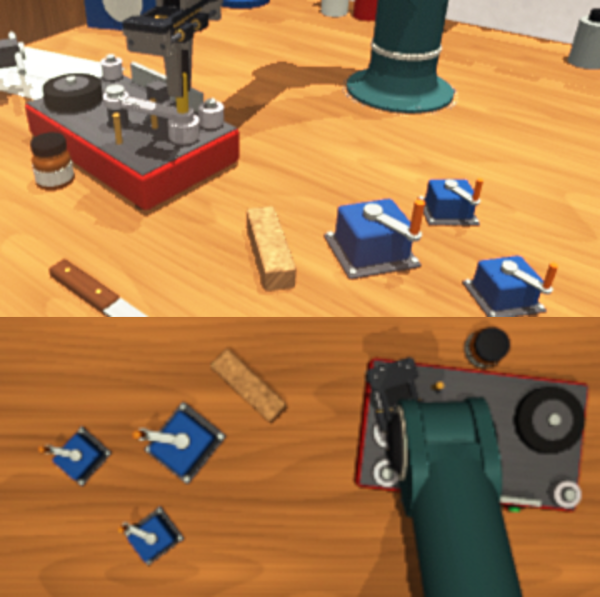

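Both pictures agree: the post is between the fingers at (250,230), the arm is at the platen side, and the lever is home. The block, jar and knife have not moved. With 39 N pushing and no movement, it is at the stop. I'll ease the push a little and hand in.

```bash
python3 -m handwheel '[[[0, 0.003, 0], 0, 0], [[0, 0.005, 0.001], 0, 0], [[0, 0.005, 0.001], 0, 0], [[0, 0.005, 0.001], 0, 0], [[0, 0.005, 0.001], 0, 0]]'; python3 st.py; python3 -c "
from cell import env
print(env.job_done())"
```

```text
t: 13.02
position: [0.5146, -0.1295, 0.1505]
eef_rot: [0.005, 0.597, 0.802, 0.008]
force: [19.1, 15.0, -14.1]
opening: 0.185
gripper_force: 45.0
0.12029968088566112 0.6868258024608105
tang 22.09598584103539 rad 10.185369588165512
the job is handed in; nothing more can be done
None
```

The job is handed in at about 13 s of robot time: I swung the largest blue counter's lever to its stop and it sprang back home, and the gripper is still holding the grinder's tension arm at its stop; the block, jar and knife blank were not moved.

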